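Plug the relay into its latched socket on a printer control panel

TASK

Fit the blue relay to the control panel: slide the red latch right back off the socket, plug the relay gently into the socket until its flange sits flat on it, then slide the latch fully home again so that its tongue locks over the relay's flange. Leave the spool, the fan and the screwdriver where they are.

Things in the scene. Friction and masses are not known exactly. Their poses are not given: they have to be found in the camera images.
- relay_center (a point): Loose relay, 70 mm tall, standing on its plug. From below: black plug foot 24(x) x 50(y) x 20 high, lowest 6 tapered in 2.5 all round; black flange 36 x 90 x 6 thick, 15 past the body at each y end; blue body 36 x 60 x 44 high (mm), pale patch on top. Point: centre, 35 mm above the underside of the foot. y along its length, z up. Same either way round; fits either way. About 0.2 kg
- socket_mouth (a point): Centre of the hole's mouth in the white socket block (56(x) x 110(y) x 28 mm), level with its top, 34 mm above the table. Hole 27(x) x 53(y) mm, 23 deep: 1.5 mm free each side of the relay's foot. y along the hole's long side, towards the latch; z up. Relay fully in: its flange lies on the block's top, relay_center 15 mm above this point
- panel: Control panel fixed to the table: aluminium plate 150(x) x 260(y) x 6 mm carrying the socket, the latch on its rails and low green terminals (tops 18 mm above the table) beside the socket's long sides. Origin on the table; the socket's centre is at y = -50 mm, the plate spans y = -120 to 140 mm
- latch (a joint): Latch travel in m: 0 = fully back at its stop, 0.045 = fully home; grows towards the socket (its -y). Friction 2.5 N, stays where left. Red tongue 30 mm wide, 6 thick, its underside 9 mm above the socket's top: passes 3 mm over a seated relay's flange, blocked by one standing proud. Tip to hole centre: 78 mm when back, 33 when home. Starts nearly or fully home, over the place of the flange
- latch_grip (a point): Point on the latch's upright red fin, moves with it: mid-plane of the fin, 72 mm above the table, 20 below the fin's top. Fin 14 mm thick (x), 26 long (y), 43 high above the red strip. Axes as socket_mouth; lies on the socket's y axis, 50 mm behind the tip of the tongue
- spool: Bystander: small reel of orange filament with black flanges, lying flat, 110 mm across, 52 mm high. Origin at the centre of its underside.
- fan: Bystander: black square cooling fan lying flat, 80 x 80 x 25 mm. Origin at the centre of its underside.
- screwdriver: Bystander: screwdriver with a green handle, about 200 mm long, lying flat, x along its shaft towards the tip. Origin on the table under it.
Not all that is in view belongs to the job. Leave any yellow look-alike of the part that bears relay_center alone.

How it is judged:
By the outcome, as a careful person would: the job done as asked, in the order asked, and still so for the second after the job is handed in, with the robot touching nothing.
It also fails if it takes over 58 s, if anything falls off the work surface, if the arm or the gripper's body presses on something with over 40 N, if the wrist force passes 120 N, or if a joint passes its speed limit or range.

ROBOT

A 6-joint arm with a two-finger parallel gripper is mounted at the origin on the work surface. World frame = base frame: x ahead of the robot, y to its left, z up, the work surface at z = 0. Lengths are in m, angles in rad, forces in N, time in s.
With the tool pointing down it reaches from about 0.225 to 0.875 m from the base axis. Payload 3.4 kg.
Tool frame: the origin (TCP) lies at the very end of the fingers, on their centre line; the grasp point (between the pads) lies manip.pinch_z behind it (manip.pinch_z is the distance from the TCP to the grasp point, in m); z points along the fingers, y is the direction in which the jaws open and shut (so a half turn about z gives the same grasp; the last joint's range is limited). The gripper opens to 85 mm and grips with 20 to 120 N. Pads are 22 mm wide; open, the fingers measure 114 mm over their backs; the gripper's body (76 mm by 85 mm) begins 54 mm behind the grasp point. The pads swing forward as they close: fully open they stand 13 mm farther back than shut.
Start: joints at [-1.424, 0.276, 1.505, -0, 1.361, -0.121], TCP at [0.152, -0.555, 0.2] pointing down, gripper open.
Joint ranges: [-2.89, 2.89], [-0.75, 2.08], [0.22, 2.7], [-1.18, 4.32], [0.11, 2.71], [-2.7, 2.7]. Speed limits (rad/s): [2.57, 2.57, 3.14, 3.14, 3.14, 3.14].

INTERFACE

Orientations are given as a unit quaternion [w, x, y, z].
In Python, from rig import manip, imaging, workorder gives the robot as it stands.
- The arm moves only by the tool apply_moves, never from a script. Its argument "moves" is one flat list of numbers, 7 for each row, row after row: the finger opening in m, from 0 to 0.0854, then the shift along the tool's x, y, z in m, then the turn, a rotation vector about the tool's x, y, z in rad. In form: [jaw, tx, ty, tz, rx, ry, rz, jaw, tx, ty, tz, rx, ry, rz, ...]. A call has exactly 8 rows; each row shifts and turns the pose as measured when the row begins, along the tool's axes as they then stand; what a row does not reach is not made up. A row lasts 1/12 s, in which the tool goes at most 41.7 mm and 7.16 degrees, less where a joint would pass 70% of its speed; a pose out of reach is approached as far as the arm can. A call with a gripper value outside its range is refused whole. The fingers move at their own pace and stop on an object; "newtons" is the grip in N (left out, the last holds). Time passes only in rows, so rows that do not move let the fingers close, or fill a call up. It gives the time, the measured TCP pose, the force and the opening at its end, in the units of the state.
- manip.get_state(): the state, without advancing time (a new reading comes with each control period).
- imaging.get_image(name): name is "scene" or "top"; returns a dict with "image" (400x640x3 uint8, red, green, blue), "range_z" (400x640 float32, m along the optical axis (not along the pixel's ray), 0 where there is no reading), "fx", "fy", "cx", "cy" (pixels), "R" (3x3) and "t" (3): a world point X has camera coordinates R X + t. Camera axes: x right, y down, z forward; pixel columns grow to the right and rows downward; lengths in m; the calibration is good to about 2 mm. A picture is of the moment at which its call begins.
- workorder.sign_off(): hands the job in, once; it reports no verdict.
The state is a dict: "clock": time; "qpos": joint angles; "qd": joint speeds; "effort": joint torques, N m; "position": TCP position; "ee_rot": TCP orientation; "contact_force": force on the tool from outside, world axes, zero at the start; "moment": the same for the moment, N m; "width": finger opening in m.
Only numpy, scipy, OpenCV 4.12 (cv2) and the standard library are available. Lean on these libraries where they do the work, as an engineer would, in place of code of your own. Each camera call takes 0.05 s, during which the arm holds its last target.

## Working session

There is one attempt and no reset: what is moved stays moved. The work goes in short steps, Python scripts to look and compute and a tool call to move; the robot and the scene stay as the last step left them, time stands still between calls to the robot, and variables do not carry over. Pictures are saved under pics/ and viewed, and the job is handed in when it is done.

Besides the shell and the picture viewer there is one more tool, called after "Request:" as a command line: name --argument value ..., lists and objects as JSON in quotes. apply_moves: Moves the arm, as the interface text tells. Its arguments: {"type":"object","properties":{"moves":{"type":"array"},"newtons":{"type":"number"}},"required":["moves"]}

```bash
ls; mkdir -p pics; python3 - <<'E'
from rig import manip, imaging
import cv2,pickle
print(manip.get_state(), manip.pinch_z)
d={}
for n in("scene","top"):
    im=imaging.get_image(n); d[n]=im
    cv2.imwrite(f"pics/{n}0.png",im["image"][:,:,::-1])
    print(n,im["fx"],im["cx"],im["cy"],im["R"],im["t"])
pickle.dump(d,open("im0.pkl","wb"))
E
```

```text
pics
{'clock': 0.0, 'qpos': array([-1.42399744e+00,  2.76606184e-01,  1.50612127e+00,  4.27094362e-06,
        1.36064755e+00, -1.21020474e-01]), 'qd': array([ 3.61763396e-04, -1.59839365e-03,  6.68004306e-04, -1.12775807e-04,
        1.87606854e-03, -4.45723611e-05]), 'effort': array([-3.59435571e-04, -4.16772902e+01, -2.45808417e+01,  8.96043218e-06,
        1.10517000e-02,  3.81998476e-06]), 'position': array([ 0.15206466, -0.55394976,  0.19923807]), 'ee_rot': array([-8.91128895e-04,  9.91047155e-01,  1.33509337e-01, -9.39831481e-06]), 'contact_force': array([-0.38585709,  0.39777446,  0.03461905]), 'moment': array([ 0.04541141, -0.03237616, -0.00410663]), 'width': 0.08549196420557886} 0.0187
scene 406.4077379181633 318.54747784416924 193.71232391531734 [[-0.2814587   0.9595039   0.01154386]
 [ 0.5442725   0.16954037 -0.82159814]
 [-0.79028377 -0.22496294 -0.5699502 ]] [ 0.15524531 -0.26956976  1.96119835]
top 518.6380361267676 322.5110262168364 205.78484785184884 [[-0.01451255 -0.99982535  0.01177491]
 [-0.99592086  0.01340502 -0.08922979]
 [ 0.08905636 -0.01302183 -0.99594146]] [0.00536211 0.61436425 1.64055018]
```

```bash
ls pics
```

```text
scene0.png
top0.png
```

View pics/scene0.png

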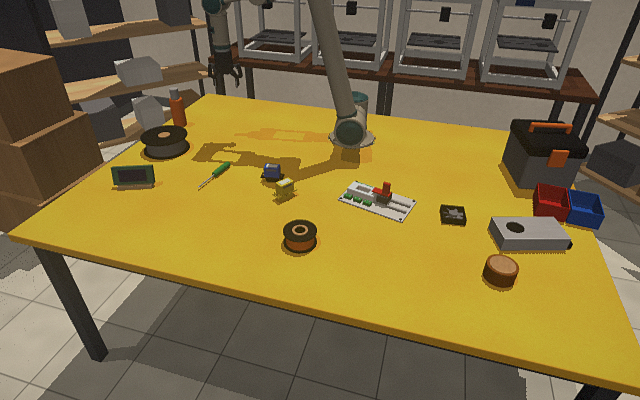

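View pics/top0.png

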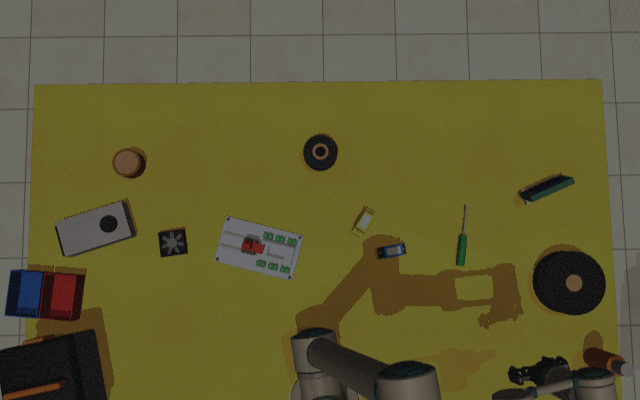

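Top view: the blue relay is at (391,250), its yellow look-alike at (363,220), and the panel with its red latch at about (258,247). The fan is at (172,242), the screwdriver at (462,240), and the orange spool at (320,152). I'll enlarge the relevant areas.

```bash
python3 - <<'E'
import pickle,cv2,numpy as np
d=pickle.load(open("im0.pkl","rb"))
t=d["top"]["image"][:,:,::-1]; s=d["scene"]["image"][:,:,::-1]
a=cv2.resize(cv2.convertScaleAbs(t[205:290,205:305],alpha=1.6),None,fx=4,fy=4,interpolation=cv2.INTER_CUBIC)
b=cv2.resize(cv2.convertScaleAbs(t[200:285,340:440],alpha=1.6),None,fx=4,fy=4,interpolation=cv2.INTER_CUBIC)
c=cv2.resize(s[155:225,250:425],None,fx=4.57,fy=3,interpolation=cv2.INTER_CUBIC)[:, :800]
cv2.imwrite("pics/c1.png",np.vstack([np.hstack([a,b]),c]))
E
```

```text
(no output)
```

View pics/c1.png

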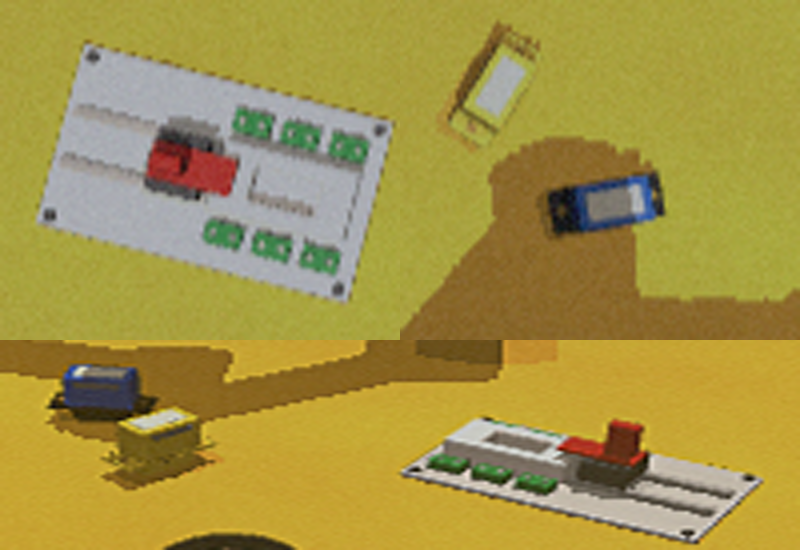

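```bash
cat > h.py <<'E'
import numpy as np,cv2,pickle
def ray(c,uv,z):
    uv=np.atleast_2d(uv).astype(float)
    dc=np.c_[(uv[:,0]-c["cx"])/c["fx"],(uv[:,1]-c["cy"])/c["fy"],np.ones(len(uv))]
    o=-c["R"].T@c["t"]; dw=dc@c["R"]
    return o+dw*((z-o[2])/dw[:,2])[:,None]
def cloud(c):
    v,u=np.mgrid[:400,:640]; Z=c["range_z"]
    P=np.stack([(u-c["cx"])/c["fx"]*Z,(v-c["cy"])/c["fy"]*Z,Z],-1)
    return (P-c["t"])@c["R"]
def proj(c,X):
    p=np.atleast_2d(X)@c["R"].T+c["t"]
    return np.c_[p[:,0]/p[:,2]*c["fx"]+c["cx"],p[:,1]/p[:,2]*c["fy"]+c["cy"]]
E
python3 - <<'E'
from h import *
d=pickle.load(open("im0.pkl","rb"))
for n in("top","scene"):
    c=d[n]; hsv=cv2.cvtColor(c["image"],cv2.COLOR_RGB2HSV); P=cloud(c)
    H,S,V=[hsv[...,i].astype(int) for i in range(3)]
    roi=np.zeros((400,640),bool)
    print(n)
    if n=="top": roi[205:290,205:310]=1
    else: roi[170:228,330:425]=1
    # plate: low saturation
    m=(roi&~((H>18)&(H<34)&(S>90))).astype(np.uint8)
    m=cv2.morphologyEx(m,cv2.MORPH_CLOSE,np.ones((3,3)))
    cs,_=cv2.findContours(m,cv2.RETR_EXTERNAL,cv2.CHAIN_APPROX_NONE)
    k=max(cs,key=cv2.contourArea)
    if n=="top":
        w=ray(c,k[:,0,:],.006)[:,:2]*1000
        r=cv2.minAreaRect(w.astype(np.float32)); print("plate",r)
    # z hist
    print("table z",np.median(P[...,2][roi&((H>18)&(H<34)&(S>90))]))
    red=roi&((H<8)|(H>172))&(S>130)
    print("red",red.sum(), np.percentile(P[red][:,2],[0,10,25,50,75,90,100]).round(4))
    sel=roi&(P[...,2]>.030)&(P[...,2]<.038)&~red&(S<80)
    q=P[sel]; print("socktop",sel.sum(),q.mean(0).round(4)); 
    r2=cv2.minAreaRect((q[:,:2]*1000).astype(np.float32)); print(r2)
    if n=="top": roi2=(slice(235,262),slice(372,412))
    else: roi2=(slice(158,183),slice(255,292))
    rb=np.zeros((400,640),bool); rb[roi2]=1
    q=P[rb&(P[...,2]>.062)&(P[...,2]<.08)]; print("relay top",len(q),q.mean(0).round(4),cv2.minAreaRect((q[:,:2]*1000).astype(np.float32)))
    q=P[rb&(P[...,2]>.012)&(P[...,2]<.08)]; print("relay all",len(q),q.mean(0).round(4),cv2.minAreaRect((q[:,:2]*1000).astype(np.float32)))
E
```

```text
top
plate ((482.7894287109375, 205.91012573242188), (259.7142333984375, 151.4704132080078), 74.88441467285156)
table z 2.5445950762887322e-05
red 205 [0.0116 0.0443 0.0471 0.0501 0.0551 0.0913 0.1005]
socktop 300 [0.4671 0.1462 0.0341]
((474.5173034667969, 172.45166015625), (160.77516174316406, 55.20907211303711), 75.2005615234375)
relay top 223 [ 0.4694 -0.2204  0.07  ] ((469.1192932128906, -221.01576232910156), (36.30774688720703, 61.22816467285156), 8.609129905700684)
relay all 327 [ 0.4686 -0.2163  0.0576] ((469.05194091796875, -220.91268920898438), (36.410186767578125, 90.06634521484375), 8.609128952026367)
scene
table z 0.0020593855277468804
red 66 [0.0452 0.0486 0.0499 0.0513 0.0768 0.0931 0.0973]
socktop 190 [0.4702 0.1464 0.0348]
((475.4917297363281, 173.8043670654297), (161.55679321289062, 59.787513732910156), 72.02449035644531)
relay top 164 [ 0.5019 -0.1851  0.0709] ((506.28277587890625, -183.28500366210938), (174.016357421875, 62.44260787963867), 43.242835998535156)
relay all 352 [ 0.4896 -0.2005  0.0529] ((507.9703369140625, -188.72723388671875), (175.003173828125, 88.58062744140625), 36.65920639038086)
```

```bash
cat >> h.py <<'E'
def masks(c):
    hsv=cv2.cvtColor(c["image"],cv2.COLOR_RGB2HSV)
    return [hsv[...,i].astype(int) for i in range(3)]
E
python3 - <<'E'
from h import *
d=pickle.load(open("im0.pkl","rb"))
a=np.radians(75.0); o=np.array([.4672,.1480])
ey=np.array([np.cos(a),np.sin(a)]); ex=np.array([ey[1],-ey[0]])
for n in("top","scene"):
    c=d[n];P=cloud(c);H,S,V=masks(c)
    L=np.stack([(P[...,:2]-o)@ex,(P[...,:2]-o)@ey,P[...,2]],-1)*1000
    near=(abs(L[...,0])<36)&(abs(L[...,1])<130)
    top=near&(abs(L[...,2]-34)<2.5)&(L[...,1]<62)
    q=L[top]; print(n,"block",len(q)); 
    for yy in (-45,-35,-15,0,15): 
        s=q[abs(q[:,1]-yy)<5][:,0]; print(yy,s.min().round(1),s.max().round(1), 'inner',s[s<0].max().round(1) if (s<0).any() else 0,s[s>0].min().round(1))
    print("ymin",[q[abs(q[:,0]-xx)<3][:,1].min().round(1) for xx in(-20,-10,0,10,20)])
    hole=near&(L[...,2]<30)&(abs(L[...,0])<20)&(abs(L[...,1])<35)
    h=L[hole]; print("hole",len(h),h.min(0).round(1),h.max(0).round(1),np.median(h[:,2]))
    red=near&((H<8)|(H>172))&(S>120)
    for nm,s in (("strip",red&(L[...,2]>45)&(L[...,2]<53)),("fin top",red&(L[...,2]>85)),("fin",red&(L[...,2]>58))):
        r=L[s]; print(nm,len(r),r.min(0).round(1),r.max(0).round(1),r.mean(0).round(1))
E
```

```text
top block 217
-45 -26.6 28.6 inner -0.5 0.2
-35 -22.0 28.5 inner -0.6 2.5
-15 -25.2 28.5 inner -13.6 15.4
0 -25.9 28.4 inner -12.9 15.4
15 -25.3 26.8 inner -14.5 16.1
ymin [np.float64(-52.7), np.float64(-53.4), np.float64(-54.1), np.float64(-54.8), np.float64(-48.5)]
hole 162 [-18.4 -34.5   3. ] [17.7 32.7 30. ] 12.120781888814308
strip 113 [-14.5  40.3  45.1] [ 16.  105.9  53. ] [ 1.3 70.1 49. ]
fin top 45 [  -5.9 -125.5   85.5] [  32.2  102.3 1688.6] [  8.   42.  446.6]
fin 56 [  -5.9 -125.5   58.5] [  32.2  102.3 1688.6] [  7.1  49.  373.2]
scene block 128
-45 -27.8 26.8 inner -2.1 0.9
-35 -20.4 27.9 inner -2.4 2.9
-15 -30.8 24.2 inner -17.7 15.2
0 -30.0 23.8 inner -10.0 12.9
15 -27.8 26.6 inner -17.4 9.5
ymin [np.float64(-45.9), np.float64(-41.2), np.float64(-48.3), np.float64(-52.5), np.float64(-42.2)]
hole 39 [ -20.   -32.5 -755.8] [19.5 30.3 30. ] 23.99509406891596
strip 45 [-13.6  41.3  45.2] [ 16.4 109.3  52.9] [ 2.9 67.6 50.2]
fin top 15 [-2.8 81.6 87.3] [  8.6 102.3  97.3] [ 2.5 92.6 92.4]
fin 19 [-2.8 81.4 58.7] [  8.6 104.9  97.3] [ 2.8 93.7 88.2]
```

```bash
cat > rem.py <<'E'
import sys,numpy as np
from scipy.spatial.transform import Rotation as Ro
from rig import manip
def rem(x,y,z,yang):
    "target TCP, pointing down, tool y axis at yang deg (mod 180)"
    s=manip.get_state(); q=s["ee_rot"]; R=Ro.from_quat(np.r_[q[1:],q[0]])
    best=None
    for k in(0,180):
        t=np.radians(yang+k); ty=np.array([np.cos(t),np.sin(t),0]); tz=np.array([0,0,-1.]); tx=np.cross(ty,tz)
        rv=(R.inv()*Ro.from_matrix(np.c_[tx,ty,tz])).as_rotvec()
        if best is None or np.linalg.norm(rv)<np.linalg.norm(best): best=rv
    sh=R.inv().apply(np.array([x,y,z])-s["position"])
    M=R.as_matrix()
    print("clock %.2f"%s["clock"],"pos",s["position"].round(4),"shift mm",(sh*1000).round(1),"rot",best.round(4),"yang",np.degrees(np.arctan2(M[1,1],M[0,1])).round(2),"w",s["width"].round(4),"F",s["contact_force"].round(1),"q6",s["qpos"].round(2))
if __name__=="__main__": rem(*map(float,sys.argv[1:5]))
E
python3 rem.py .4917 .2356 .2 -15
```

```text
Traceback (most recent call last):
  File "rem.py", line 15, in <module>
    if __name__=="__main__": rem(*map(float,sys.argv[1:5]))
                             ~~~^^^^^^^^^^^^^^^^^^^^^^^^^^^
  File "rem.py", line 14, in rem
    print("clock %.2f"%s["clock"],"pos",s["position"].round(4),"shift mm",(sh*1000).round(1),"rot",best.round(4),"yang",np.degrees(np.arctan2(M[1,1],M[0,1])).round(2),"w",s["width"].round(4),"F",s["contact_force"].round(1),"q6",s["qpos"].round(2))
                                                                                                                                                                           ^^^^^^^^^^^^^^^^
AttributeError: 'float' object has no attribute 'round'
```

Request:
apply_moves --moves '[0.0854, 0, 0, 0, 0, 0, -0.12, 0.0854, 0, 0, 0, 0, 0, -0.12, 0.0854, 0, 0, 0, 0, 0, -0.12, 0.0854, 0, 0, 0, 0, 0, -0.12, 0.0854, 0, 0, 0, 0, 0, -0.12, 0.0854, 0, 0, 0, 0, 0, -0.12, 0.0854, 0, 0, 0, 0, 0, -0.12, 0.0854, 0, 0, 0, 0, 0, -0.12]'

```text
clock: 0.77
position: [0.1516, -0.5509, 0.1948]
ee_rot: [-0.005, 0.806, 0.591, 0.003]
contact_force: [-0.5, 0.5, 0.6]
width: 0.0853
```

```bash
python3 rem.py .4917 .2356 .2 -15
```

```text
Traceback (most recent call last):
  File "rem.py", line 15, in <module>
    if __name__=="__main__": rem(*map(float,sys.argv[1:5]))
                             ~~~^^^^^^^^^^^^^^^^^^^^^^^^^^^
  File "rem.py", line 14, in rem
    print("clock %.2f"%s["clock"],"pos",s["position"].round(4),"shift mm",(sh*1000).round(1),"rot",best.round(4),"yang",np.degrees(np.arctan2(M[1,1],M[0,1])).round(2),"w",s["width"].round(4),"F",s["contact_force"].round(1),"q6",s["qpos"].round(2))
                                                                                                                                                                           ^^^^^^^^^^^^^^^^
AttributeError: 'float' object has no attribute 'round'
```

```bash
sed -i 's/s\["width"\].round(4)/round(s["width"],4)/' rem.py; python3 rem.py .4917 .2356 .2 -15
```

```text
clock 0.77 pos [ 0.1516 -0.5509  0.1948] shift mm [852.3  88.3   3. ] rot [-0.0047 -0.0102 -0.0431] yang -17.47 w 0.0853 F [-0.5  0.5  0.6] q6 [-1.42  0.28  1.51  0.    1.36 -1.12]
```

Request:
apply_moves --moves '[0.0854, 0.04, 0.004, -0.001, 0, 0, 0, 0.0854, 0.04, 0.004, -0.001, 0, 0, 0, 0.0854, 0.04, 0.004, -0.001, 0, 0, 0, 0.0854, 0.04, 0.004, -0.001, 0, 0, 0, 0.0854, 0.04, 0.004, -0.001, 0, 0, 0, 0.0854, 0.04, 0.004, -0.001, 0, 0, 0, 0.0854, 0.04, 0.004, -0.001, 0, 0, 0, 0.0854, 0.04, 0.004, -0.001, 0, 0, 0]'

```text
clock: 1.43
position: [0.277, -0.2517, 0.1998]
ee_rot: [-0.007, 0.809, 0.588, 0.003]
contact_force: [-0.2, -0.3, 0.5]
width: 0.0853
```

```bash
python3 rem.py .4917 .2356 .2 -15
```

```text
clock 1.43 pos [ 0.277  -0.2517  0.1998] shift mm [529.7  54.    6.1] rot [-0.0084 -0.013  -0.0517] yang -17.96 w 0.0853 F [-0.2 -0.3  0.5] q6 [-0.93 -0.03  1.87  0.01  1.31 -0.62]
```

Request:
apply_moves --moves '[0.07, 0.04, 0.004, -0.001, 0, 0, -0.006, 0.07, 0.04, 0.004, -0.001, 0, 0, -0.006, 0.07, 0.04, 0.004, -0.001, 0, 0, -0.006, 0.07, 0.04, 0.004, -0.001, 0, 0, -0.006, 0.07, 0.04, 0.004, -0.001, -0.002, -0.003, -0.006, 0.07, 0.04, 0.004, -0.001, -0.002, -0.003, -0.006, 0.07, 0.04, 0.004, -0.001, -0.002, -0.003, -0.006, 0.07, 0.04, 0.004, -0.001, -0.002, -0.003, -0.006]'

```text
clock: 2.1
position: [0.3992, 0.0582, 0.211]
ee_rot: [0.001, 0.795, 0.606, 0.001]
contact_force: [1.3, -1.0, 0.1]
width: 0.0702
```

```bash
python3 rem.py .4917 .2356 .2 -15
```

```text
clock 2.10 pos [0.3992 0.0582 0.211 ] shift mm [195.5  42.3  11.3] rot [ 0.003  -0.0006 -0.006 ] yang -15.35 w 0.0702 F [ 1.3 -1.   0.1] q6 [-0.03  0.    1.81 -0.    1.33  0.24]
```

Request:
apply_moves --moves '[0.05, 0.04, 0.008, 0.005, 0, 0, 0, 0.05, 0.04, 0.008, 0.005, 0, 0, 0, 0.05, 0.04, 0.008, 0.005, 0, 0, 0, 0.05, 0.04, 0.008, 0.005, 0, 0, 0, 0.05, 0.03, 0.008, 0.015, 0, 0, 0, 0.05, 0, 0, 0.015, 0, 0, 0, 0.05, 0, 0, 0.005, 0, 0, 0, 0.05, 0, 0, 0, 0, 0, 0]'

```text
clock: 2.77
position: [0.4886, 0.2457, 0.1529]
ee_rot: [0.001, 0.791, 0.612, 0.003]
contact_force: [0.3, -0.6, 0.1]
width: 0.0497
```

```bash
python3 rem.py .4917 .2356 .056 -15;  python3 - <<'E'
from h import *
from rig import imaging
for n in("top","scene"):
    c=imaging.get_image(n); pickle.dump(c,open(f"im_{n}.pkl","wb"))
    u,v=proj(c,[.4917,.2356,.09])[0].astype(int)
    k=cv2.resize(c["image"][v-50:v+50,u-65:u+65,::-1],None,fx=5,fy=5,interpolation=cv2.INTER_CUBIC)
    cv2.imwrite(f"pics/fin_{n}.png",cv2.convertScaleAbs(k,alpha=1.5))
E
```

```text
clock 2.77 pos [0.4886 0.2457 0.1529] shift mm [-9.4  5.  96.9] rot [ 0.0049 -0.0034  0.0083] yang -14.53 w 0.0497 F [ 0.3 -0.6  0.1] q6 [0.34 0.26 1.65 0.   1.23 0.59]
```

View pics/fin_scene.png

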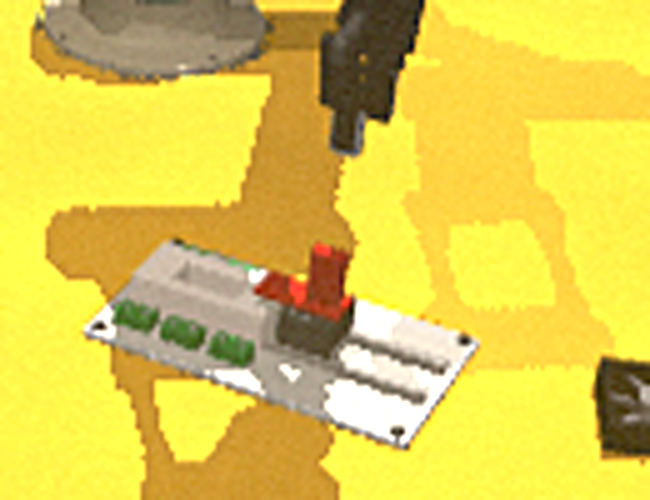

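The scene view shows the fingers at (345,150) in the crop, above the red fin at (325,280). I'll correct the remaining offset and go down.

Request:
apply_moves --moves '[0.05, -0.009, 0.005, 0.01, 0, 0, 0, 0.05, 0, 0, 0.015, 0, 0, 0, 0.05, 0, 0, 0.015, 0, 0, 0, 0.05, 0, 0, 0.015, 0, 0, 0, 0.05, 0, 0, 0.015, 0, 0, 0, 0.05, 0, 0, 0.012, 0, 0, 0, 0.05, 0, 0, 0, 0, 0, 0, 0.05, 0, 0, 0, 0, 0, 0]'

```text
clock: 3.53
position: [0.4956, 0.2223, 0.0751]
ee_rot: [0.006, 0.794, 0.607, 0.008]
contact_force: [-0.4, 0.2, 0.8]
width: 0.0498
```

```bash
python3 rem.py .4917 .2356 .056 -15
```

```text
clock 3.53 pos [0.4956 0.2223 0.0751] shift mm [11.6 -7.6 19. ] rot [ 0.0192 -0.0065 -0.0036] yang -15.21 w 0.0498 F [-0.4  0.2  0.8] q6 [ 0.3   0.32  1.78 -0.01  1.02  0.57]
```

Request:
apply_moves --moves '[0.05, 0.005, -0.004, 0, 0.008, -0.003, 0, 0.05, 0.003, -0.001, 0, 0.004, 0, 0, 0.05, 0.002, -0.001, 0, 0.002, 0, 0, 0.05, 0.001, 0, 0.005, 0, 0, 0, 0.05, 0, 0, 0.006, 0, 0, 0, 0.05, 0, 0, 0.003, 0, 0, 0, 0.05, 0, 0, 0, 0, 0, 0, 0.05, 0, 0, 0, 0, 0, 0]'

```text
clock: 4.2
position: [0.4954, 0.2351, 0.0641]
ee_rot: [0.002, 0.795, 0.607, 0.006]
contact_force: [-0.4, 0.2, -0.3]
width: 0.0498
```

```bash
python3 rem.py .4917 .2356 .056 -15
```

```text
clock 4.20 pos [0.4954 0.2351 0.0641] shift mm [-0.6 -3.8  8.1] rot [ 0.0109 -0.0074 -0.0049] yang -15.28 w 0.0498 F [-0.4  0.2 -0.3] q6 [0.32 0.34 1.78 0.   1.01 0.58]
```

Request:
apply_moves --moves '[0.05, 0, -0.003, 0.003, 0.004, -0.003, 0, 0.05, 0, -0.001, 0.003, 0, 0, 0, 0.05, 0, 0, 0.001, 0, 0, 0, 0.05, 0, 0, 0, 0, 0, 0, 0.03, 0, 0, 0, 0, 0, 0, 0.02, 0, 0, 0, 0, 0, 0, 0.02, 0, 0, 0, 0, 0, 0, 0.02, 0, 0, 0, 0, 0, 0]'

```text
clock: 4.87
position: [0.4908, 0.2363, 0.056]
ee_rot: [0.001, 0.795, 0.607, 0.003]
contact_force: [0.5, -0.9, -0.2]
width: 0.0201
```

```bash
python3 rem.py .4917 .2356 .056 -15
```

```text
clock 4.87 pos [0.4908 0.2363 0.056 ] shift mm [-0.4  1.  -0. ] rot [ 0.0058 -0.0034 -0.0047] yang -15.27 w 0.0201 F [ 0.5 -0.9 -0.2] q6 [ 0.32  0.35  1.79 -0.    1.    0.59]
```

Request:
apply_moves --moves '[0.015, 0, 0, -0.0003, 0, 0, 0, 0.01, 0, 0, -0.0003, 0, 0, 0, 0.01, 0, 0, -0.0003, 0, 0, 0, 0.01, 0, 0, -0.0003, 0, 0, 0, 0.01, 0, 0, -0.0003, 0, 0, 0, 0.01, 0, 0, -0.0003, 0, 0, 0, 0.01, 0, 0, -0.0003, 0, 0, 0, 0.01, 0, 0, -0.0003, 0, 0, 0]' --newtons 20

```text
clock: 5.53
position: [0.4906, 0.2363, 0.0566]
ee_rot: [0.001, 0.795, 0.607, 0.003]
contact_force: [1.6, 0.4, -6.4]
width: 0.0128
```

```bash
python3 rem.py .4917 .2356 .056 -15
```

```text
clock 5.53 pos [0.4906 0.2363 0.0566] shift mm [-0.4  1.2  0.6] rot [ 0.0047 -0.0031 -0.0047] yang -15.27 w 0.0128 F [ 1.6  0.4 -6.4] q6 [ 0.32  0.35  1.79 -0.    1.    0.59]
```

Request:
apply_moves --moves '[0.01, 0.003, 0, 0.0003, 0, 0, 0, 0.01, 0.004, 0, 0, 0, 0, 0, 0.01, 0.004, 0, 0, 0, 0, 0, 0.01, 0.004, 0, 0, 0, 0, 0, 0.01, 0.004, 0, 0, 0, 0, 0, 0.01, 0.003, 0, 0, 0, 0, 0, 0.01, 0.002, 0, 0, 0, 0, 0, 0.01, 0.002, 0, 0, 0, 0, 0]' --newtons 40

```text
clock: 6.2
position: [0.4969, 0.2598, 0.0566]
ee_rot: [0.003, 0.794, 0.608, -0.001]
contact_force: [-0.1, -2.0, -1.8]
width: 0.0125
```

```bash
python3 rem.py .4917 .2356 .056 -15
```

```text
clock 6.20 pos [0.4969 0.2598 0.0566] shift mm [-24.7   1.3   0.7] rot [ 0.0042  0.0049 -0.003 ] yang -15.17 w 0.0125 F [-0.1 -2.  -1.8] q6 [ 0.36  0.37  1.75 -0.01  1.02  0.63]
```

Request:
apply_moves --moves '[0.01, 0.002, 0, 0, 0, -0.003, 0, 0.01, 0.002, 0, 0, 0, 0, 0, 0.01, 0.002, 0, 0, 0, 0, 0, 0.01, 0.002, 0, 0, 0, 0, 0, 0.01, 0.002, 0, 0, 0, 0, 0, 0.01, 0.002, 0, 0, 0, 0, 0, 0.01, 0.002, 0, 0, 0, 0, 0, 0.01, 0.002, 0, 0, 0, 0, 0]'

```text
clock: 6.87
position: [0.5003, 0.2725, 0.0566]
ee_rot: [0.007, 0.793, 0.609, -0.006]
contact_force: [-1.1, -9.2, 2.7]
width: 0.0125
```

```bash
python3 rem.py .4917 .2356 .056 -15
```

```text
clock 6.87 pos [0.5003 0.2725 0.0566] shift mm [-37.9   1.2   1.2] rot [ 0.0039  0.0175 -0.0004] yang -15.02 w 0.0125 F [-1.1 -9.2  2.7] q6 [ 0.39  0.39  1.72 -0.02  1.04  0.66]
```

Request:
apply_moves --moves '[0.01, 0.002, 0, 0, 0, -0.003, 0, 0.01, 0.003, 0, 0, 0, 0, 0, 0.01, 0.003, 0, 0, 0, 0, 0, 0.01, 0.003, 0, 0, 0, 0, 0, 0.01, 0.003, 0, 0, 0, 0, 0, 0.01, 0.001, 0, 0, 0, 0, 0, 0.01, 0, 0, 0, 0, 0, 0, 0.01, 0, 0, 0, 0, 0, 0]'

```text
clock: 7.53
position: [0.4999, 0.2713, 0.0567]
ee_rot: [0.017, 0.792, 0.61, -0.02]
contact_force: [-0.5, -3.5, -0.7]
width: 0.0121
```

```bash
python3 rem.py .4917 .2356 .056 -15
```

```text
clock 7.53 pos [0.4999 0.2713 0.0567] shift mm [-36.5   1.2   2.6] rot [0.0015 0.0524 0.0028] yang -14.84 w 0.0121 F [-0.5 -3.5 -0.7] q6 [ 0.4   0.4   1.7  -0.05  1.07  0.69]
```

Request:
apply_moves --moves '[0.05, 0, 0, 0, 0, 0, 0, 0.05, 0, 0, 0, 0, 0, 0, 0.05, 0, 0, 0, 0, 0, 0, 0.05, 0, 0, -0.02, 0, 0.02, 0, 0.085, 0, 0, -0.03, 0, 0.01, 0, 0.085, 0, 0, -0.03, 0, 0, 0, 0.085, -0.02, 0, -0.03, 0, 0, 0, 0.085, -0.03, 0, -0.01, 0, 0, 0]'

```text
clock: 8.2
position: [0.4886, 0.2354, 0.1796]
ee_rot: [0.002, 0.791, 0.612, -0.005]
contact_force: [1.5, 0.2, -0.5]
width: 0.0848
```

```bash
python3 rem.py .469 -.221 .16 8.6
```

```text
clock 8.20 pos [0.4886 0.2354 0.1796] shift mm [-446.5   95.8   23.5] rot [-0.0053  0.0087 -0.4042] yang -14.56 w 0.0848 F [ 1.5  0.2 -0.5] q6 [ 0.33  0.24  1.6  -0.01  1.3   0.58]
```

Request:
apply_moves --moves '[0.0854, -0.03, 0.008, 0, 0, 0, -0.045, 0.0854, -0.038, 0.008, 0, 0, 0, -0.045, 0.0854, -0.038, 0.006, 0, 0, 0, -0.045, 0.0854, -0.038, 0.004, 0, 0, 0, -0.045, 0.0854, -0.038, 0.002, 0, 0, 0, -0.045, 0.0854, -0.038, 0, 0, 0, 0, -0.045, 0.0854, -0.038, -0.002, 0, 0, 0, -0.045, 0.0854, -0.038, -0.005, 0, 0, 0, -0.045]'

```text
clock: 8.87
position: [0.4906, -0.0657, 0.1906]
ee_rot: [0.007, 0.657, 0.753, 0.008]
contact_force: [0.6, 0.4, 0.5]
width: 0.0853
```

```bash
python3 rem.py .469 -.221 .16 8.6
```

```text
clock 8.87 pos [ 0.4906 -0.0657  0.1906] shift mm [-150.9  -43.1   29.6] rot [ 0.0217 -0.0006 -0.0142] yang 7.79 w 0.0853 F [0.6 0.4 0.5] q6 [-0.28  0.15  1.7   0.01  1.27 -0.42]
```

Request:
apply_moves --moves '[0.0854, -0.033, -0.01, 0.002, 0.005, 0, 0, 0.0854, -0.033, -0.01, 0.002, 0.005, 0, 0, 0.0854, -0.03, -0.008, 0.002, 0.005, 0, 0, 0.0854, -0.02, -0.006, 0.002, 0.002, 0, 0, 0.0854, -0.012, -0.003, 0.002, 0, 0, 0, 0.0854, -0.004, -0.002, 0.002, 0, 0, 0, 0.0854, 0, 0, 0.002, 0, 0, 0, 0.0854, 0, 0, 0, 0, 0, 0]'

```text
clock: 9.53
position: [0.4734, -0.2149, 0.1789]
ee_rot: [0.008, 0.66, 0.751, 0.006]
contact_force: [-0.4, -0.5, 0.1]
width: 0.0853
```

```bash
python3 rem.py .469 -.221 .16 8.6; python3 - <<'E'
from h import *
from rig import imaging
a=np.radians(75.0); o=np.array([.4672,.1480])
ey=np.array([np.cos(a),np.sin(a)]); ex=np.array([ey[1],-ey[0]])
c=imaging.get_image("top"); pickle.dump(c,open("top1.pkl","wb"))
k=cv2.resize(c["image"][205:290,210:310,::-1],None,fx=7,fy=7,interpolation=cv2.INTER_CUBIC)
cv2.imwrite("pics/sock1.png",cv2.convertScaleAbs(k,alpha=1.5))
P=cloud(c);H,S,V=masks(c)
L=np.stack([(P[...,:2]-o)@ex,(P[...,:2]-o)@ey,P[...,2]],-1)*1000
near=(abs(L[...,0])<36)&(abs(L[...,1])<150)
red=near&((H<8)|(H>172))&(S>120)
print("red y",L[red&(L[...,2]>40)][:,1].min())
# hole footprint area-centroid: non-top-height pixels surrounded by block, via ray on z=.034
v,u=np.mgrid[:400,:640]
W=ray(c,np.c_[u.ravel(),v.ravel()],.034)[:,:2].reshape(400,640,2)
l=np.stack([(W-o)@ex,(W-o)@ey],-1)*1000
blk=(abs(L[...,2]-34)<2.5)
ins=(abs(l[...,0])<22)&(abs(l[...,1])<45)
h=ins&~blk; print("hole px",h.sum(),"centroid",l[h].mean(0),"ext",l[h].min(0),l[h].max(0))
b=blk&(abs(l[...,0])<40)&(abs(l[...,1])<70); full=b|h
print("block px",full.sum(),l[full].mean(0),l[full].min(0),l[full].max(0),cv2.minAreaRect(l[full].astype(np.float32)))
E
```

```text
clock 9.53 pos [ 0.4734 -0.2149  0.1789] shift mm [-5.4 -5.5 18.9] rot [ 0.0187  0.004  -0.0212] yang 7.39 w 0.0853 F [-0.4 -0.5  0.1] q6 [-0.57  0.2   1.67  0.01  1.26 -0.7 ]
red y -125.451827540396
hole px 270 centroid [-0.81504057  0.61981363] ext [-21.97875311 -44.91786327] [21.57282765 44.33019804]
block px 499 [ 0.41663288 -0.34182625] [-26.76915653 -54.8495306 ] [28.57218287 55.16231499] ((0.8644275665283203, 0.16031646728515625), (55.128299713134766, 110.07081604003906), 0.18974433839321136)
```

View pics/sock1.png

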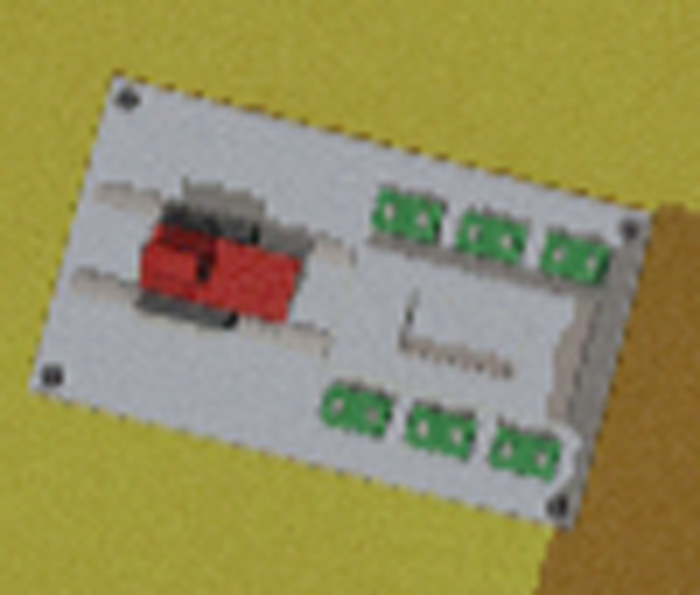

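The latch is fully back: its tongue now ends near crop (290,290), clear of the hole at (460,350). Next is the relay. The candidates are the blue one at top (391,250) and the yellow one at (363,220). The task names the blue one, and its body measures 36 x 61 mm.

Request:
apply_moves --moves '[0.065, -0.003, -0.003, 0.01, 0.01, 0.002, -0.012, 0.065, -0.001, -0.001, 0.016, 0.004, 0, -0.006, 0.065, 0, 0, 0.016, 0, 0, 0, 0.065, 0, 0, 0.016, 0, 0, 0, 0.065, 0, 0, 0.01, 0, 0, 0, 0.065, 0, 0, 0.004, 0, 0, 0, 0.065, 0, 0, 0, 0, 0, 0, 0.065, 0, 0, 0, 0, 0, 0]'

```text
clock: 10.25
position: [0.472, -0.2116, 0.1027]
ee_rot: [0.002, 0.647, 0.763, 0.002]
contact_force: [0.5, -0.2, 0.2]
width: 0.0647
```

```bash
python3 rem.py .469 -.221 .03 8.6;python3 - <<'E'
from h import *
from rig import imaging
c=imaging.get_image("scene")
k=cv2.resize(c["image"][120:220,220:340,::-1],None,fx=6,fy=6,interpolation=cv2.INTER_CUBIC)
cv2.imwrite("pics/rel1.png",cv2.convertScaleAbs(k,alpha=1.3))
E
```

```text
clock 10.25 pos [ 0.472  -0.2116  0.1027] shift mm [-8.7 -4.8 72.7] rot [0.0046 0.0004 0.0136] yang 9.38 w 0.0647 F [ 0.5 -0.2  0.2] q6 [-0.56  0.26  1.78  0.    1.09 -0.72]
```

View pics/rel1.png

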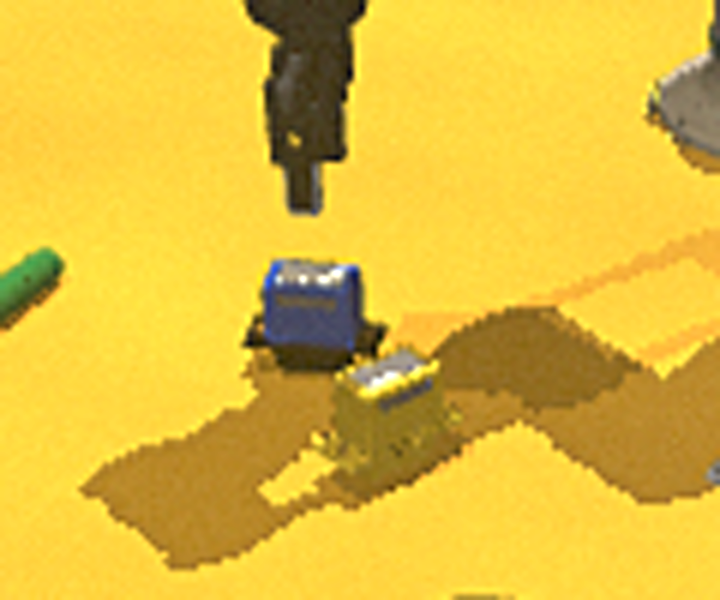

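Request:
apply_moves --moves '[0.065, -0.005, -0.003, 0, 0, 0, 0.008, 0.065, -0.002, -0.001, 0.004, 0, 0, 0, 0.065, -0.001, 0, 0.006, 0, 0, 0, 0.065, 0, 0, 0.008, 0, 0, 0, 0.065, 0, 0, 0.01, 0, 0, 0, 0.065, 0, 0, 0.006, 0, 0, 0, 0.065, 0, 0, 0.001, 0, 0, 0, 0.065, 0, 0, 0, 0, 0, 0]'

```text
clock: 10.97
position: [0.4712, -0.2228, 0.0673]
ee_rot: [0.005, 0.65, 0.76, 0.002]
contact_force: [0.5, 0.6, 0.2]
width: 0.065
```

```bash
python3 rem.py .469 -.221 .03 8.6
```

```text
clock 10.97 pos [ 0.4712 -0.2228  0.0673] shift mm [ 2.3 -2.3 37.3] rot [0.0095 0.0048 0.0044] yang 8.85 w 0.065 F [0.5 0.6 0.2] q6 [-0.58  0.3   1.83  0.    1.   -0.73]
```

Request:
apply_moves --moves '[0.065, 0.001, -0.002, 0.002, 0.005, 0.003, 0, 0.065, 0.001, 0, 0.005, 0.002, 0, 0, 0.065, 0, 0, 0.007, 0, 0, 0, 0.065, 0, 0, 0.007, 0, 0, 0, 0.065, 0, 0, 0.006, 0, 0, 0, 0.065, 0, 0, 0.003, 0, 0, 0, 0.065, 0, 0, 0, 0, 0, 0, 0.065, 0, 0, 0, 0, 0, 0]'

```text
clock: 11.63
position: [0.4691, -0.2211, 0.0342]
ee_rot: [0.001, 0.65, 0.76, 0.0]
contact_force: [1.1, 0.1, 0.4]
width: 0.0652
```

```bash
python3 rem.py .469 -.221 .03 8.6
```

```text
clock 11.63 pos [ 0.4691 -0.2211  0.0342] shift mm [ 0.1 -0.1  4.2] rot [0.002  0.0016 0.0045] yang 8.86 w 0.0652 F [1.1 0.1 0.4] q6 [-0.57  0.34  1.87  0.    0.93 -0.73]
```

Good, close now.

Request:
apply_moves --moves '[0.055, 0, 0, 0.001, 0, 0, 0.003, 0.045, 0, 0, 0, 0, 0, 0, 0.04, 0, 0, 0, 0, 0, 0, 0.035, 0, 0, 0, 0, 0, 0, 0.03, 0, 0, 0, 0, 0, 0, 0.03, 0, 0, 0, 0, 0, 0, 0.03, 0, 0, 0, 0, 0, 0, 0.03, 0, 0, 0, 0, 0, 0]' --newtons 40

```text
clock: 12.3
position: [0.4694, -0.2212, 0.0337]
ee_rot: [0.002, 0.652, 0.759, 0.0]
contact_force: [-0.1, -0.1, -0.0]
width: 0.0345
```

```bash
python3 rem.py .469 -.221 .03 8.6;python3 - <<'E'
from h import *
from rig import imaging
c=imaging.get_image("scene")
k=cv2.resize(c["image"][120:220,220:340,::-1],None,fx=6,fy=6,interpolation=cv2.INTER_CUBIC)
cv2.imwrite("pics/rel2.png",cv2.convertScaleAbs(k,alpha=1.3))
E
```

```text
clock 12.30 pos [ 0.4694 -0.2212  0.0337] shift mm [ 0.3 -0.4  3.7] rot [0.0029 0.0024 0.0012] yang 8.67 w 0.0345 F [-0.1 -0.1 -0. ] q6 [-0.57  0.34  1.87  0.    0.93 -0.73]
```

View pics/rel2.png

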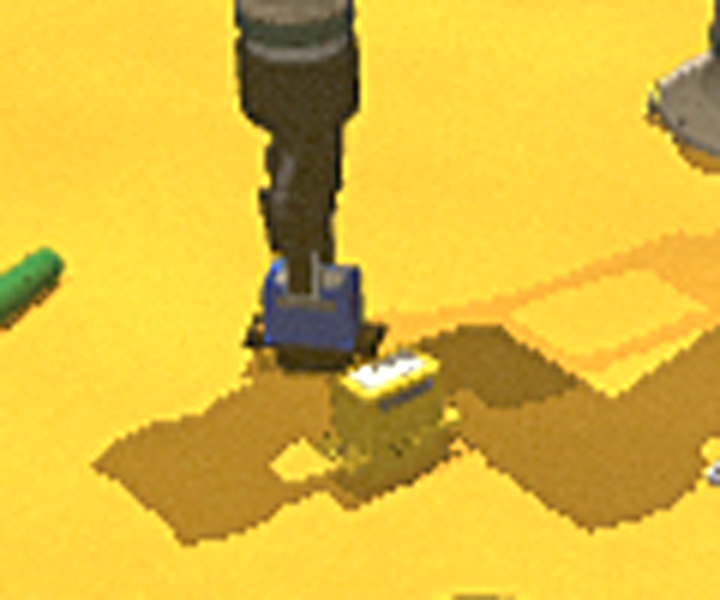

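Request:
apply_moves --moves '[0.03, 0, 0, -0.003, 0, 0, 0, 0.03, 0, 0, -0.008, 0, 0, 0, 0.03, 0, 0, -0.014, 0, 0, 0, 0.03, 0, 0, -0.014, 0, 0, 0, 0.03, 0, 0, -0.014, 0, 0, 0, 0.03, 0, 0, -0.014, 0, 0, 0, 0.03, 0, 0, -0.008, 0, 0, 0, 0.03, 0, 0, -0.003, 0, 0, 0]' --newtons 50

```text
clock: 13.02
position: [0.4666, -0.2194, 0.1151]
ee_rot: [-0.002, 0.652, 0.759, -0.0]
contact_force: [-0.8, -0.1, -2.8]
width: 0.0339
```

```bash
python3 rem.py .4671 .1482 .13 -15
```

```text
clock 13.02 pos [ 0.4666 -0.2194  0.1151] shift mm [363.4  55.8 -14.1] rot [-0.0031 -0.0021  0.413 ] yang 8.66 w 0.0339 F [-0.8 -0.1 -2.8] q6 [-0.57  0.25  1.76  0.    1.13 -0.73]
```

Request:
apply_moves --moves '[0.03, 0.02, 0.003, -0.002, 0, 0, 0.03, 0.03, 0.03, 0.003, -0.002, 0, 0, 0.052, 0.03, 0.032, 0.001, -0.002, 0, 0, 0.052, 0.03, 0.032, -0.001, -0.001, 0, 0, 0.052, 0.03, 0.032, -0.003, -0.001, 0, 0, 0.052, 0.03, 0.032, -0.005, 0, 0, 0, 0.052, 0.03, 0.032, -0.007, 0, 0, 0, 0.05, 0.03, 0.03, -0.007, 0, 0, 0, 0.03]'

```text
clock: 13.68
position: [0.458, 0.0244, 0.1228]
ee_rot: [0.001, 0.789, 0.614, -0.001]
contact_force: [0.6, 0.2, -2.3]
width: 0.0338
```

```bash
python3 rem.py .4671 .1482 .13 -15
```

```text
clock 13.68 pos [0.458  0.0244 0.1228] shift mm [122.2 -21.7  -7.6] rot [0.0002 0.0033 0.0129] yang -14.26 w 0.0338 F [ 0.6  0.2 -2.3] q6 [-0.1   0.16  1.86 -0.    1.12  0.15]
```

Request:
apply_moves --moves '[0.03, 0.028, -0.005, -0.001, 0, 0, 0, 0.03, 0.024, -0.005, -0.001, 0, 0, 0, 0.03, 0.02, -0.004, -0.001, 0, 0, 0, 0.03, 0.014, -0.003, 0, 0, 0, 0, 0.03, 0.008, -0.002, 0, 0, 0, 0, 0.03, 0.004, 0, 0, 0, 0, 0, 0.03, 0, 0, 0, 0, 0, 0, 0.03, 0, 0, 0, 0, 0, 0]'

```text
clock: 14.35
position: [0.4586, 0.135, 0.1233]
ee_rot: [-0.002, 0.787, 0.617, -0.003]
contact_force: [-0.4, -0.4, -2.9]
width: 0.0338
```

```bash
python3 rem.py .4671 .1482 .13 -15
```

```text
clock 14.35 pos [0.4586 0.135  0.1233] shift mm [14.9  5.1 -6.8] rot [-0.0068  0.0034  0.0197] yang -13.87 w 0.0338 F [-0.4 -0.4 -2.9] q6 [ 0.14  0.19  1.82 -0.    1.13  0.38]
```

Request:
apply_moves --moves '[0.03, 0.006, 0.003, 0, -0.003, 0.002, 0.01, 0.03, 0.003, 0.001, 0.004, 0, 0, 0.004, 0.03, 0.002, 0, 0.006, 0, 0, 0, 0.03, 0, 0, 0.008, 0, 0, 0, 0.03, 0, 0, 0.006, 0, 0, 0, 0.03, 0, 0, 0.003, 0, 0, 0, 0.03, 0, 0, 0, 0, 0, 0, 0.03, 0, 0, 0, 0, 0, 0]'

```text
clock: 15.02
position: [0.4654, 0.1414, 0.092]
ee_rot: [-0.001, 0.794, 0.608, -0.003]
contact_force: [0.1, -0.3, -1.9]
width: 0.0337
```

```bash
python3 rem.py .4671 .1482 .076 -15
```

```text
clock 15.02 pos [0.4654 0.1414 0.092 ] shift mm [ 7.1 -0.1 16. ] rot [-0.0056  0.004  -0.0013] yang -15.08 w 0.0337 F [ 0.1 -0.3 -1.9] q6 [ 0.15  0.24  1.85 -0.    1.06  0.42]
```

Request:
apply_moves --moves '[0.03, 0.003, 0, 0, -0.003, 0.002, 0, 0.03, 0.002, 0, 0.002, 0, 0, 0, 0.03, 0.001, 0, 0.003, 0, 0, 0, 0.03, 0, 0, 0.003, 0, 0, 0, 0.03, 0, 0, 0.002, 0, 0, 0, 0.03, 0, 0, 0, 0, 0, 0, 0.03, 0, 0, 0, 0, 0, 0, 0.03, 0, 0, 0, 0, 0, 0]'

```text
clock: 15.68
position: [0.4676, 0.148, 0.0815]
ee_rot: [-0.0, 0.794, 0.608, -0.001]
contact_force: [-0.2, -0.1, -2.8]
width: 0.034
```

```bash
python3 rem.py .4671 .1482 .076 -15;python3 - <<'E'
from h import *
from rig import imaging,manip
a=np.radians(75.0); o=np.array([.4672,.1480])
ey=np.array([np.cos(a),np.sin(a)]); ex=np.array([ey[1],-ey[0]])
p=manip.get_state()["position"][:2]
print("tcp local",(p-o)@ex*1000,(p-o)@ey*1000)
vis=[]
for n,al in(("top",1.6),("scene",1.0)):
    c=imaging.get_image(n); pickle.dump(c,open(f"{n}2.pkl","wb"))
    u,v=proj(c,[.467,.148,.06])[0].astype(int)
    vis.append(cv2.convertScaleAbs(cv2.resize(c["image"][v-37:v+37,u-50:u+50,::-1],(400,296),interpolation=cv2.INTER_CUBIC),alpha=al))
    P=cloud(c);H,S,V=masks(c)
    L=np.stack([(P[...,:2]-o)@ex,(P[...,:2]-o)@ey,P[...,2]],-1)*1000
    near=(abs(L[...,0])<40)&(abs(L[...,1])<60)
    bl=near&(H>100)&(H<130)&(S>110)&(L[...,2]>50)
    print(n,"blue",bl.sum(),L[bl].min(0).round(1),L[bl].max(0).round(1))
    fl=near&(L[...,2]>58)&(L[...,2]<72)&(V<70)
    if fl.sum(): print("flange",fl.sum(),L[fl].min(0).round(1),L[fl].max(0).round(1))
cv2.imwrite("pics/ins1.png",np.hstack(vis))
E
```

```text
clock 15.68 pos [0.4676 0.148  0.0815] shift mm [ 0.1 -0.5  5.5] rot [-0.0011  0.0012 -0.001 ] yang -15.06 w 0.034 F [-0.2 -0.1 -2.8] q6 [ 0.17  0.25  1.86 -0.    1.03  0.43]
tcp local 0.34174118776725404 0.10849352213070328Traceback (most recent call last):
  File "<stdin>", line 16, in <module>
    return umr_minimum(a, axis, None, out, keepdims, initial, where)
ValueError: zero-size array to reduction operation minimum which has no identity
```

Request:
apply_moves --moves '[0.03, 0, -0.0002, 0.001, 0, 0, 0, 0.03, 0, 0, 0.002, 0, 0, 0, 0.03, 0, 0, 0.002, 0, 0, 0, 0.03, 0, 0, 0.002, 0, 0, 0, 0.03, 0, 0, 0.002, 0, 0, 0, 0.03, 0, 0, 0.002, 0, 0, 0, 0.03, 0, 0, 0.001, 0, 0, 0, 0.03, 0, 0, 0, 0, 0, 0]'

```text
clock: 16.4
position: [0.4676, 0.1479, 0.0685]
ee_rot: [0.0, 0.794, 0.608, -0.001]
contact_force: [0.3, 0.0, -2.6]
width: 0.0341
```

```bash
python3 rem.py .4671 .1482 .0477 -15;python3 - <<'E'
from h import *
from rig import imaging
c=imaging.get_image("scene"); pickle.dump(c,open("scene2.pkl","wb"))
u,v=proj(c,[.467,.148,.06])[0].astype(int)
cv2.imwrite("pics/ins1.png",cv2.resize(c["image"][v-37:v+37,u-50:u+50,::-1],(800,592),interpolation=cv2.INTER_CUBIC))
E
```

```text
clock 16.40 pos [0.4676 0.1479 0.0685] shift mm [ 0.2 -0.5 20.8] rot [-0.0004  0.001  -0.0013] yang -15.07 w 0.0341 F [ 0.3  0.  -2.6] q6 [ 0.16  0.27  1.88 -0.    1.    0.43]
```

View pics/ins1.png

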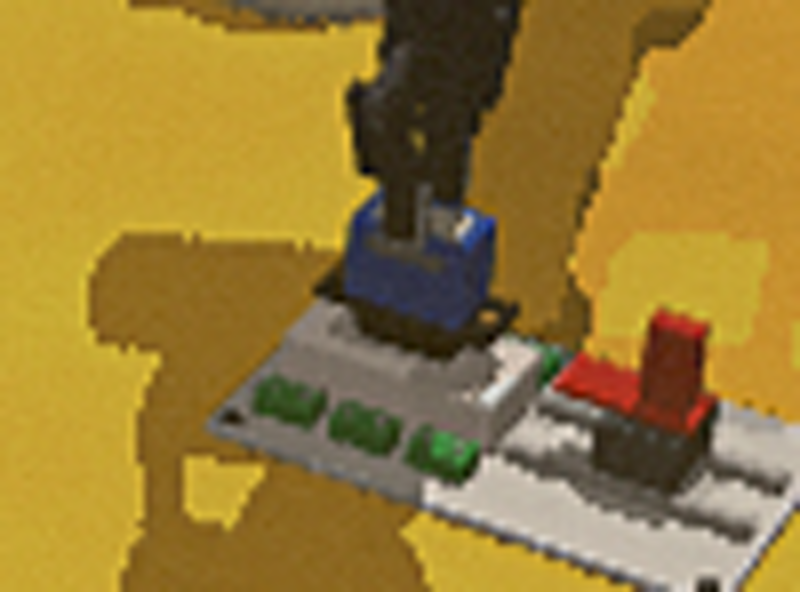

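The scene crop shows the relay over the hole with its foot at the mouth, around (410,330). Now a gentle descent, watching the force.

Request:
apply_moves --moves '[0.03, 0, -0.0002, 0.001, 0, 0, 0, 0.03, 0, 0, 0.001, 0, 0, 0, 0.03, 0, 0, 0.001, 0, 0, 0, 0.03, 0, 0, 0.001, 0, 0, 0, 0.03, 0, 0, 0.001, 0, 0, 0, 0.03, 0, 0, 0.001, 0, 0, 0, 0.03, 0, 0, 0, 0, 0, 0, 0.03, 0, 0, 0, 0, 0, 0]'

```text
clock: 17.12
position: [0.4677, 0.148, 0.0621]
ee_rot: [0.0, 0.794, 0.608, -0.0]
contact_force: [-0.5, 0.9, -2.8]
width: 0.0339
```

```bash
python3 rem.py .4671 .1482 .0477 -15
```

```text
clock 17.12 pos [0.4677 0.148  0.0621] shift mm [ 0.  -0.6 14.4] rot [ 0.0002  0.0007 -0.0012] yang -15.07 w 0.0339 F [-0.5  0.9 -2.8] q6 [ 0.17  0.27  1.89 -0.    0.98  0.43]
```

Request:
apply_moves --moves '[0.03, 0, -0.0002, 0.001, 0, 0, 0, 0.03, 0, 0, 0.001, 0, 0, 0, 0.03, 0, 0, 0.001, 0, 0, 0, 0.03, 0, 0, 0.001, 0, 0, 0, 0.03, 0, 0, 0.001, 0, 0, 0, 0.03, 0, 0, 0.001, 0, 0, 0, 0.03, 0, 0, 0.001, 0, 0, 0, 0.03, 0, 0, 0, 0, 0, 0]'

```text
clock: 17.78
position: [0.4675, 0.1481, 0.0545]
ee_rot: [0.0, 0.794, 0.608, -0.0]
contact_force: [0.1, 0.2, -3.0]
width: 0.0338
```

```bash
python3 rem.py .4671 .1482 .0477 -15
```

```text
clock 17.78 pos [0.4675 0.1481 0.0545] shift mm [-0.  -0.4  6.8] rot [ 0.0003  0.0007 -0.0012] yang -15.07 w 0.0338 F [ 0.1  0.2 -3. ] q6 [ 0.17  0.28  1.9  -0.    0.96  0.43]
```

Request:
apply_moves --moves '[0.03, 0, 0, 0.001, 0, 0, 0, 0.03, 0, 0, 0.001, 0, 0, 0, 0.03, 0, 0, 0.001, 0, 0, 0, 0.03, 0, 0, 0.001, 0, 0, 0, 0.03, 0, 0, 0.001, 0, 0, 0, 0.03, 0, 0, 0.0005, 0, 0, 0, 0.03, 0, 0, 0.0005, 0, 0, 0, 0.03, 0, 0, 0.0005, 0, 0, 0]'

```text
clock: 18.45
position: [0.4677, 0.1482, 0.048]
ee_rot: [0.0, 0.794, 0.608, 0.0]
contact_force: [-3.0, 0.8, 6.0]
width: 0.034
```

```bash
python3 rem.py .4671 .1482 .0477 -15
```

```text
clock 18.45 pos [0.4677 0.1482 0.048 ] shift mm [-0.2 -0.6  0.3] rot [ 0.0006  0.0004 -0.0012] yang -15.07 w 0.034 F [-3.   0.8  6. ] q6 [ 0.17  0.29  1.91 -0.    0.94  0.43]
```

Contact came at the expected seated height (TCP 48.0 mm against 47.7 predicted, about 9 N). I'll release, rise and check.

Request:
apply_moves --moves '[0.045, 0, 0, 0, 0, 0, 0, 0.06, 0, 0, 0, 0, 0, 0, 0.06, 0, 0, -0.001, 0, 0, 0, 0.06, 0, 0, -0.008, 0, 0, 0, 0.06, 0, 0, -0.015, 0, 0, 0, 0.06, 0, 0, -0.02, 0, 0, 0, 0.06, 0.01, 0, -0.015, 0, 0, 0, 0.06, 0.02, 0, -0.005, 0, 0, 0]'

```text
clock: 19.12
position: [0.4749, 0.1751, 0.1161]
ee_rot: [0.001, 0.795, 0.607, -0.001]
contact_force: [0.2, -0.1, -0.6]
width: 0.0598
```

```bash
python3 rem.py .5001 .2717 .16 -15
```

```text
clock 19.12 pos [0.4749 0.1751 0.1161] shift mm [ 99.7  -1.  -44.2] rot [ 0.      0.0026 -0.0041] yang -15.24 w 0.0598 F [ 0.2 -0.1 -0.6] q6 [ 0.22  0.24  1.78 -0.    1.12  0.48]
```

Request:
apply_moves --moves '[0.05, 0.02, 0, -0.004, 0, 0, 0, 0.05, 0.02, 0, -0.002, 0, 0, 0, 0.05, 0.018, 0, -0.001, 0, 0, 0, 0.05, 0.012, 0, 0, 0, 0, 0, 0.05, 0.006, 0, 0, 0, 0, 0, 0.05, 0.002, 0, 0, 0, 0, 0, 0.05, 0, 0, 0, 0, 0, 0, 0.05, 0, 0, 0, 0, 0, 0]'

```text
clock: 19.78
position: [0.5, 0.2562, 0.1307]
ee_rot: [0.003, 0.794, 0.608, 0.005]
contact_force: [0.1, 0.2, -1.0]
width: 0.0501
```

```bash
python3 rem.py .5001 .2717 .056 -15;python3 - <<'E'
from h import *
from rig import imaging
a=np.radians(75.0); o=np.array([.4672,.1480])
ey=np.array([np.cos(a),np.sin(a)]); ex=np.array([ey[1],-ey[0]])
for n,al in(("top",1.6),("scene",1.0)):
    c=imaging.get_image(n); pickle.dump(c,open(f"{n}3.pkl","wb"))
    u,v=proj(c,[.47,.17,.06])[0].astype(int)
    cv2.imwrite(f"pics/seat_{n}.png",cv2.convertScaleAbs(cv2.resize(c["image"][v-37:v+37,u-50:u+50,::-1],(600,444),interpolation=cv2.INTER_CUBIC),alpha=al))
    P=cloud(c)
    L=np.stack([(P[...,:2]-o)@ex,(P[...,:2]-o)@ey,P[...,2]],-1)*1000
    near=(abs(L[...,0])<17)&(abs(L[...,1])<30)&(L[...,2]<100)
    t=L[near&(L[...,2]>74)]; print(n,"top",len(t), np.percentile(t[:,2],[5,50,95]).round(1) if len(t) else 0,t.min(0).round(1) if len(t) else 0,t.max(0).round(1) if len(t) else 0)
    f=L[(abs(L[...,0])<17)&(abs(L[...,1])>33)&(abs(L[...,1])<44)&(L[...,2]<60)]; print("flange z neg/pos",np.median(f[f[:,1]<0][:,2]),np.median(f[f[:,1]>0][:,2]) )
E
```

```text
clock 19.78 pos [0.5    0.2562 0.1307] shift mm [14.7 -4.7 74.7] rot [ 0.0103 -0.0035 -0.003 ] yang -15.17 w 0.0501 F [ 0.1  0.2 -1. ] q6 [ 0.35  0.3   1.65 -0.    1.18  0.62]
top top 214 [78.9 84.3 90.2] [-17.  -29.3  74.4] [16.8 29.9 94.6]
flange z neg/pos 39.92040883958565 39.59064974782913
scene top 105 [76.  85.4 88.6] [-16.1 -27.7  74.2] [16.9 29.7 89.9]
flange z neg/pos 41.10535286388446 41.47543754194201
```

View pics/seat_scene.png

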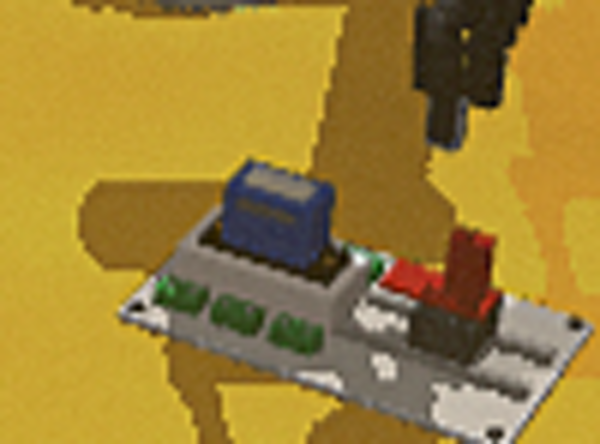

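View pics/seat_top.png

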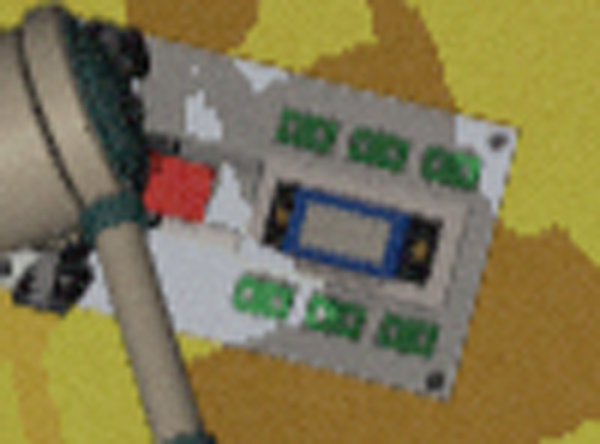

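Seated: in the top view both flange ends read 39.9 and 39.6 mm (40 expected) and the body top about 84 mm. Now the latch.

Request:
apply_moves --moves '[0.05, 0.007, -0.003, 0, 0.005, 0, 0, 0.05, 0.003, -0.001, 0.004, 0.002, 0, 0, 0.05, 0.002, 0, 0.007, 0, 0, 0, 0.05, 0, 0, 0.007, 0, 0, 0, 0.05, 0, 0, 0.006, 0, 0, 0, 0.05, 0, 0, 0.003, 0, 0, 0, 0.05, 0, 0, 0, 0, 0, 0, 0.05, 0, 0, 0, 0, 0, 0]'

```text
clock: 20.55
position: [0.4977, 0.2674, 0.0991]
ee_rot: [-0.0, 0.795, 0.606, 0.0]
contact_force: [-0.3, -0.3, 1.3]
width: 0.05
```

```bash
python3 rem.py .5001 .2717 .056 -15
```

```text
clock 20.55 pos [0.4977 0.2674 0.0991] shift mm [ 4.7  1.2 43.1] rot [-0.0007 -0.0006 -0.006 ] yang -15.35 w 0.05 F [-0.3 -0.3  1.3] q6 [0.37 0.34 1.68 0.   1.12 0.64]
```

Request:
apply_moves --moves '[0.05, 0.002, 0.001, 0.002, 0, 0, 0.003, 0.05, 0.001, 0, 0.005, 0, 0, 0, 0.05, 0, 0, 0.007, 0, 0, 0, 0.05, 0, 0, 0.008, 0, 0, 0, 0.05, 0, 0, 0.007, 0, 0, 0, 0.05, 0, 0, 0.003, 0, 0, 0, 0.05, 0, 0, 0, 0, 0, 0, 0.04, 0, 0, 0, 0, 0, 0]'

```text
clock: 21.22
position: [0.4996, 0.2702, 0.0634]
ee_rot: [-0.0, 0.796, 0.605, -0.0]
contact_force: [0.4, 0.3, -0.7]
width: 0.0406
```

```bash
python3 rem.py .5001 .2717 .056 -15
```

```text
clock 21.22 pos [0.4996 0.2702 0.0634] shift mm [1.6 0.1 7.4] rot [-0.0009 -0.0003 -0.0095] yang -15.55 w 0.0406 F [ 0.4  0.3 -0.7] q6 [0.37 0.37 1.72 0.   1.04 0.64]
```

Request:
apply_moves --moves '[0.04, 0, 0, 0.002, 0, 0, 0.005, 0.035, 0, 0, 0.002, 0, 0, 0.002, 0.025, 0, 0, 0.001, 0, 0, 0, 0.02, 0, 0, 0, 0, 0, 0, 0.015, 0, 0, 0, 0, 0, 0, 0.01, 0, 0, 0, 0, 0, 0, 0.01, 0, 0, 0, 0, 0, 0, 0.01, 0, 0, 0, 0, 0, 0]' --newtons 40

```text
clock: 21.88
position: [0.4997, 0.2705, 0.0587]
ee_rot: [-0.0, 0.798, 0.602, 0.0]
contact_force: [0.5, -0.1, -0.9]
width: 0.0113
```

```bash
python3 rem.py .5001 .2717 .056 -15
```

```text
clock 21.88 pos [0.4997 0.2705 0.0587] shift mm [1.3 0.1 2.7] rot [-0.0003 -0.0011 -0.017 ] yang -15.97 w 0.0113 F [ 0.5 -0.1 -0.9] q6 [0.37 0.38 1.73 0.   1.03 0.65]
```

Request:
apply_moves --moves '[0.01, -0.002, 0, 0, 0, 0, -0.008, 0.01, -0.004, 0, 0, 0, 0, -0.005, 0.01, -0.004, 0, 0, 0, 0, -0.004, 0.01, -0.004, 0, 0, 0, 0, 0, 0.01, -0.004, 0, 0, 0, 0, 0, 0.01, -0.004, 0, 0, 0, 0, 0, 0.01, -0.003, 0, 0, 0, 0, 0, 0.01, -0.002, 0, 0, 0, 0, 0]'

```text
clock: 22.55
position: [0.4929, 0.2454, 0.0588]
ee_rot: [-0.002, 0.794, 0.608, 0.003]
contact_force: [0.9, 2.9, -1.7]
width: 0.0117
```

```bash
python3 rem.py .4885 .2282 .057 -15
```

```text
clock 22.55 pos [0.4929 0.2454 0.0588] shift mm [-17.8   0.2   1.6] rot [ 0.0004 -0.0084 -0.0007] yang -15.04 w 0.0117 F [ 0.9  2.9 -1.7] q6 [0.33 0.35 1.77 0.01 1.01 0.59]
```

Request:
apply_moves --moves '[0.01, -0.002, 0, 0, 0, -0.003, 0, 0.01, -0.002, 0, 0, 0, -0.002, 0, 0.01, -0.002, 0, 0, 0, 0, 0, 0.01, -0.002, 0, 0, 0, 0, 0, 0.01, -0.002, 0, 0, 0, 0, 0, 0.01, -0.002, 0, 0, 0, 0, 0, 0.01, -0.002, 0, 0, 0, 0, 0, 0.01, -0.002, 0, 0, 0, 0, 0]'

```text
clock: 23.22
position: [0.4883, 0.2282, 0.0588]
ee_rot: [-0.001, 0.794, 0.608, 0.001]
contact_force: [1.1, 2.9, -1.0]
width: 0.0114
```

```bash
python3 rem.py .4885 .2282 .057 -15
```

```text
clock 23.22 pos [0.4883 0.2282 0.0588] shift mm [0.  0.2 1.8] rot [ 0.0002 -0.003  -0.0011] yang -15.06 w 0.0114 F [ 1.1  2.9 -1. ] q6 [0.31 0.34 1.79 0.   1.01 0.57]
```

Request:
apply_moves --moves '[0.01, -0.002, 0, 0, 0, 0, 0, 0.01, -0.002, 0, 0, 0, 0, 0, 0.01, -0.002, 0, 0, 0, 0, 0, 0.01, -0.002, 0, 0, 0, 0, 0, 0.01, -0.002, 0, 0, 0, 0, 0, 0.01, -0.002, 0, 0, 0, 0, 0, 0.01, -0.002, 0, 0, 0, 0, 0, 0.01, -0.002, 0, 0, 0, 0, 0]'

```text
clock: 23.88
position: [0.4883, 0.2278, 0.0589]
ee_rot: [-0.01, 0.796, 0.604, 0.015]
contact_force: [1.2, 8.7, -3.2]
width: 0.0115
```

```bash
python3 rem.py .4885 .2282 .057 -15
```

```text
clock 23.88 pos [0.4883 0.2278 0.0589] shift mm [0.4 0.1 1.9] rot [ 0.0016 -0.036  -0.0106] yang -15.61 w 0.0115 F [ 1.2  8.7 -3.2] q6 [0.29 0.33 1.81 0.04 0.98 0.54]
```

Request:
apply_moves --moves '[0.03, 0, 0, 0, 0, 0, 0, 0.05, 0, 0, 0, 0, 0, 0, 0.05, 0, 0, 0, 0, -0.01, 0, 0.05, 0, 0, -0.015, 0, -0.01, 0, 0.05, 0, 0, -0.03, 0, -0.005, 0, 0.05, 0, 0, -0.03, 0, 0, 0, 0.05, 0, 0, -0.03, 0, 0, 0, 0.05, 0, 0, -0.02, 0, 0, 0]'

```text
clock: 24.55
position: [0.4827, 0.2192, 0.1829]
ee_rot: [-0.0, 0.796, 0.605, -0.008]
contact_force: [0.7, 0.4, -0.2]
width: 0.0499
```

```bash
python3 rem.py .35 .30 .25 -15
```

```text
clock 24.55 pos [0.4827 0.2192 0.1829] shift mm [  41.6 -150.1  -66.2] rot [-0.0096  0.0125 -0.0085] yang -15.49 w 0.0499 F [ 0.7  0.4 -0.2] q6 [ 0.3   0.23  1.62 -0.01  1.31  0.57]
```

Moving aside to clear the view.

Request:
apply_moves --moves '[0.05, 0.02, -0.01, -0.02, 0, 0, 0, 0.05, 0.025, -0.01, -0.02, 0, 0, 0, 0.05, 0.03, -0.015, -0.01, 0, 0, 0, 0.05, 0.03, -0.015, -0.005, 0, 0, 0, 0.05, 0.03, -0.015, 0, 0, 0, 0, 0.05, 0.02, -0.01, 0, 0, 0, 0, 0.05, 0, 0, 0, 0, 0, 0, 0.05, 0, 0, 0, 0, 0, 0]'

```text
clock: 25.22
position: [0.4567, 0.3901, 0.2477]
ee_rot: [0.009, 0.798, 0.602, -0.004]
contact_force: [1.2, -1.3, -0.3]
width: 0.0499
```

```bash
python3 rem.py .35 .30 .25 -15; cat > chk.py <<'E'
from h import *
from rig import imaging
a=np.radians(75.0); o=np.array([.4672,.1480])
ey=np.array([np.cos(a),np.sin(a)]); ex=np.array([ey[1],-ey[0]])
for n,al in(("top",1.6),("scene",1.0)):
    c=imaging.get_image(n); cv2.imwrite(f"pics/end_full_{n}.png",c["image"][:,:,::-1])
    u,v=proj(c,[.475,.19,.06])[0].astype(int)
    cv2.imwrite(f"pics/end_{n}.png",cv2.convertScaleAbs(cv2.resize(c["image"][v-37:v+37,u-50:u+50,::-1],(600,444),interpolation=cv2.INTER_CUBIC),alpha=al))
    P=cloud(c);H,S,V=masks(c)
    L=np.stack([(P[...,:2]-o)@ex,(P[...,:2]-o)@ey,P[...,2]],-1)*1000
    red=(abs(L[...,0])<25)&(L[...,1]>15)&(L[...,1]<150)&((H<8)|(H>172))&(S>110)&(L[...,2]<110)
    r=L[red&(L[...,2]<55)]; print(n,"strip",len(r),r.min(0).round(1),r.max(0).round(1))
    r=L[red&(L[...,2]>75)]; print("fin",len(r),r.min(0).round(1) if len(r) else 0,r.max(0).round(1) if len(r) else 0)
    f=L[(abs(L[...,0])<15)&(L[...,1]<-33)&(L[...,1]>-44)]; print("far flange z",np.median(f[:,2]))
    t=L[(abs(L[...,0])<14)&(abs(L[...,1])<26)]; print("top z",np.median(t[:,2]))
E
python3 chk.py
```

```text
clock 25.22 pos [0.4567 0.3901 0.2477] shift mm [-116.   -77.9   -1.1] rot [ 0.0098  0.0165 -0.0158] yang -15.9 w 0.0499 F [ 1.2 -1.3 -0.3] q6 [ 0.6   0.3   1.36 -0.02  1.49  0.88]
top strip 150 [-16.   34.1  37.7] [ 16.  100.1  55. ]
fin 43 [-5.8 70.2 75.5] [  8.1  95.1 100.4]
far flange z 39.88585006044063
top z 84.40480384322551
scene strip 32 [-12.2  35.3  44. ] [ 14.9 101.1  54. ]
fin 12 [-0.1 74.9 77. ] [ 8.7 98.3 97. ]
far flange z 41.70398238318741
top z 83.55122121201629
```

View pics/end_scene.png

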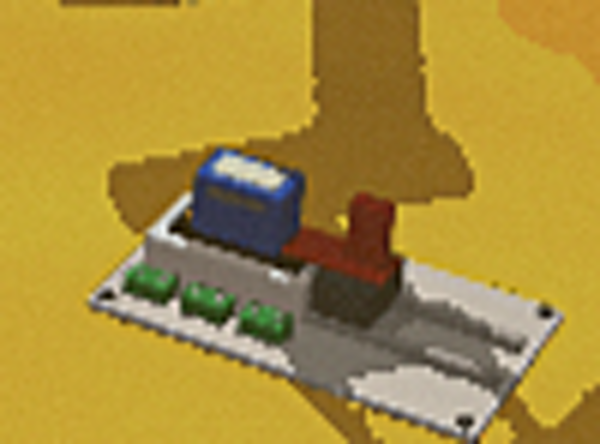

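View pics/end_full_top.png

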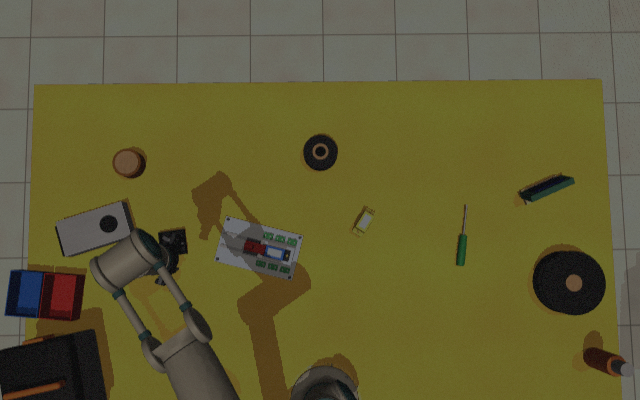

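```bash
python3 - <<'E'
from rig import workorder
print(workorder.sign_off())
E
```

```text
the job is handed in; nothing more can be done
None
```

The blue relay is plugged in and the latch is locked over its flange; I handed the job in at about 25.3 s of the 58 s allowed. I slid the red latch back to its stop, lowered the relay gently into the socket (about 9 N at contact), then slid the latch home against its stop.

**Relay seating:** before the latch was closed, the top camera read the two flange ends at 39.9 and 39.6 mm (40 expected). The body top read about 84 mm, as expected. The scene camera read the flange 1–1.7 mm higher throughout. It also read the bare table about 2 mm high at the start, so I trusted the top camera.

**Latch position:** after the last move, the tongue tip read 34.1 mm from the hole centre in the top view and 35.3 mm in the scene view (33 expected when home). A pixel is about 3 mm, so both agree with fully home. The gripper's own travel was about 44.2 mm. Correcting for its slight tilt at the stop gives about 44.9 mm, against a full travel of 45 mm.

**Bystanders:** in the final top view the spool, screwdriver and yellow look-alike look unmoved. The arm partly covers the fan in that view; its visible part is where it was.

No check failed. The two cameras differ by 1–2 mm in height.

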